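Sweep the jam tubs off the chopping board

ROBOT

A 6-joint arm with a two-finger parallel gripper is mounted at the origin on the work surface. World frame = base frame: x ahead of the robot, y to its left, z up, the work surface at z = 0. Lengths are in mm, angles in rad, forces in N, time in s.
With the tool pointing down it reaches from about 400 to 925 mm from the base axis. Payload 12.5 kg.
Tool frame: the origin (TCP) lies midway between the tips of the shut fingers; the grasp point (between the pads) lies 19 mm behind it (env.tcp_to_grasp is the distance from the TCP to the grasp point, in mm); z points along the fingers, y is the line along which they close (so a half turn about z gives the same grasp; the last joint's range is limited). The gripper opens to 95 mm and grips with 3 to 60 N. Pads are 20 mm wide; open, the fingers measure 119 mm over their backs; the gripper's body (75 mm by 180 mm) begins 59 mm behind the grasp point.
Start: joints at [1.195, 0.491, 1.559, -0, 1.092, -0.106], TCP at [166.569, 602.413, 214.661] pointing down, gripper open.
Joint ranges: [-3.1, 3.1], [-0.84, 2.19], [0.05, 2.79], [-1.13, 4.28], [0.06, 2.93], [-2.69, 2.69]. Speed limits (rad/s): [2.22, 2.22, 2.79, 3.14, 3.14, 3.14].

INTERFACE

Orientations are given as [roll, pitch, yaw] about the fixed x, y, z axes, in that order (R = Rz(yaw) Ry(pitch) Rx(roll)).
In Python, from cell import env gives the robot as it stands. The module is installed in compiled form; this text tells all that it offers.
- The arm moves only by the tool step_arm, never from a script. Its argument "plan" is a list that holds one entry, the list of rows, each a list of 5 numbers: the shift along the tool's x, y, z in mm, then the turn about the tool's z in degrees, then the opening, from -1 (shut) to 1 (fully open). A call has 1 to 8 rows; each row is the pose to reach, as a shift and turn from the pose commanded when the call began, along the tool's axes at that moment; what a row does not reach only later rows make up. A row lasts 1/12 s, in which the tool goes at most 41.7 mm and 7.16 degrees, less where a joint would pass 70% of its speed; a pose out of reach is approached as far as the arm can. A call with a gripper value outside its range is refused whole. The fingers move at their own pace and stop on an object; the grip force is fixed at half the most. Time passes only in rows, so rows that repeat a pose let the fingers close. It gives the time, the measured TCP pose, the force, the opening and the grip force at its end, in the units of the state.
- env.state(): the state, without advancing time (a new reading comes with each control period).
- env.read_camera(name): name is "side" or "top"; returns the picture (420x560x3 uint8, blue, green, red); there is no depth.
- env.get_calibration(name): a dict with "K" (3x3 intrinsics, pixels), "D" ([k1, k2, p1, p2, k3] as OpenCV has them; the pictures are not rectified), "extrinsics" (4x4, takes a point from world to camera coordinates). Camera axes: x right, y up, looking along -z (the intrinsics and any distortion apply to the point x, -y, -z); pixel columns grow to the right and rows downward; lengths in mm; the calibration is good to about 2 mm. A picture is of the moment at which its call begins. get_calibration takes no time and is no camera call.
- env.job_done(): hands the job in; it is judged then, once.
The state is a dict: "t": time; "joints": joint angles; "qvel": joint speeds; "tau": joint torques, N m; "eef_pos": TCP position; "tcp_rot": TCP orientation; "ft_force": force on the tool from outside, world axes, zero at the start; "moment": the same for the moment, N m; "opening": opening from 0.0 (shut) to 1.0 (fully open); "grip_force": force on a finger pad.
Only numpy, scipy, OpenCV 4.12 (cv2) and the standard library are available. Lean on these libraries where they do the work, as an engineer would, in place of code of your own. Each camera call takes 0.05 s, during which the arm holds its last target. There are 200 camera calls.

TASK

Clear the chopping board: with your fingertips, sweep the three small jam tubs across it and off its end into the steel scrap pan, so that all three end up inside the pan. Push them along the board, do not pick them up, and leave the salt shaker on the board and the mustard bottle behind it standing where they are.

Things in the scene. Friction and masses are not known exactly. Their poses are not given: they have to be found in the camera images.
- board: raised white chopping board, fixed, 260 (its x) x 320 (its y) mm, flat top without a lip 75 mm above the table; up to 0.15 rad askew. Origin: centre of its underside at table height; x points away from the robot, y to the robot's left, along the board's length.
- pan: open steel scrap pan, fixed, 260 (its x) x 140 (its y) x 68 mm high, walls and floor 3 mm; stands 1 mm from one end of the board (the left, +y end in some starts, the right, -y end in others), along the whole of that end and square to it; its rim is 7 mm below the board's top. Origin: centre of its underside; axes parallel to the board's.
- caddy: black condiment caddy with four filled white inserts, fixed, 260 (its x) x 140 (its y) x 86 mm high; stands 1 mm from the board's other end, 11 mm higher than the board's top. Origin: centre of its underside; axes parallel to the board's.
- tub_red: single-serve jam tub, rigid plastic block 44 (its x) x 32 (its y) x 15 mm high, red all over, about 30 g; at the start it lies flat on the board, at any heading within 0.7 rad of the board's. Origin: centre of its underside, z up.
- tub_orange: single-serve jam tub, rigid plastic block 44 (its x) x 32 (its y) x 15 mm high, orange all over, about 30 g; at the start it lies flat on the board, at any heading within 0.7 rad of the board's. Origin: centre of its underside, z up.
- tub_blue: single-serve jam tub, rigid plastic block 44 (its x) x 32 (its y) x 15 mm high, blue all over, about 30 g; at the start it lies flat on the board, at any heading within 0.7 rad of the board's. Origin: centre of its underside, z up.
- shaker: glass salt shaker with a steel cap, 32 mm across, 55 mm high, 120 g, standing loose on the board among the tubs, to be left alone. The three tubs and the shaker lie one in each of four lanes along the board's y, about 55 mm apart in its x (centres about 28 and 83 mm either side of the board's middle), each within about 65 mm of the middle in y. Origin: centre of its underside.
- mustard: yellow squeeze bottle with a red cap, 54 mm across, 160 mm high, standing loose just beyond the board's far edge, to be left alone. Origin: centre of its underside.

How it is judged:
By the outcome, as a careful person would: the job done as asked, in the order asked, and still so for the second after the job is handed in, with the robot touching nothing.
It also fails if it takes over 61 s, if anything falls off the work surface, if the arm or the gripper's body presses on something with over 40 N, if the wrist force passes 120 N, or if a joint passes its speed limit or range.

## Working session

There is one attempt and no reset: what is moved stays moved. The work goes in short steps, Python scripts to look and compute and a tool call to move; the robot and the scene stay as the last step left them, time stands still between calls to the robot, and variables do not carry over. Pictures are saved under pics/ and viewed, at most 10 in all, crops included, and the job is handed in when it is done.

Besides the shell and the picture viewer there is one more tool, called after "Request:" as a command line: name --argument value ..., lists and objects as JSON in quotes. step_arm: Moves the arm, as the interface text tells. Its arguments: {"type":"object","properties":{"plan":{"type":"array"}},"required":["plan"]}

```bash
mkdir -p pics
python3 - <<'E'
from cell import env
import cv2
for n in("top","side"):
    im=env.read_camera(n); cv2.imwrite(f"pics/{n}0.png",im)
    c=env.get_calibration(n); print(n,c["K"],c["D"],c["extrinsics"])
s=env.state(); print(s["t"],s["eef_pos"],s["tcp_rot"],s["opening"])
E
```

```text
top [[494.98041256   0.         280.82901599]
 [  0.         494.98041256 212.1608301 ]
 [  0.           0.           1.        ]] [-0.12739461  0.          0.          0.          0.        ] [[ 2.26396902e-02 -9.99685802e-01  1.07583437e-02  2.84009163e+00]
 [ 9.82425226e-01  2.42405288e-02  1.85075857e-01 -6.29943290e+02]
 [-1.85278495e-01  6.37920819e-03  9.82665347e-01 -8.88319821e+02]
 [ 0.00000000e+00  0.00000000e+00  0.00000000e+00  1.00000000e+00]]
side [[502.45310657   0.         273.95554734]
 [  0.         502.45310657 213.39169026]
 [  0.           0.           1.        ]] [-0.1886561  0.         0.         0.         0.       ] [[ 6.88940564e-01 -7.24686446e-01 -1.38005331e-02 -4.01905419e+02]
 [ 5.12070183e-01  4.73160115e-01  7.16870723e-01 -3.74461623e+02]
 [-5.12976634e-01 -5.00948162e-01  6.97069517e-01 -5.95988626e+02]
 [ 0.00000000e+00  0.00000000e+00  0.00000000e+00  1.00000000e+00]]
0.1 [166.48977005 602.19930456 214.13163753] [-3.14060551e+00 -8.06323835e-05  2.87178604e+00] 1.0017583246209842
```

View pics/top0.png

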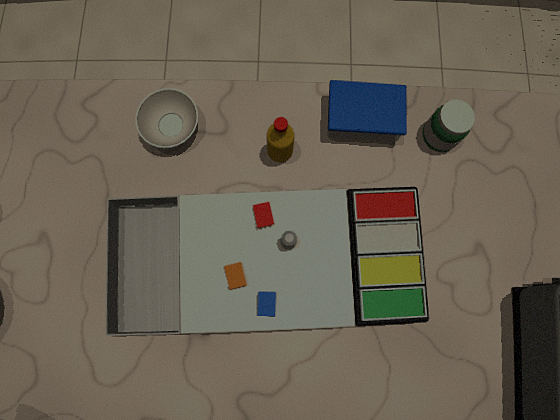

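View pics/side0.png

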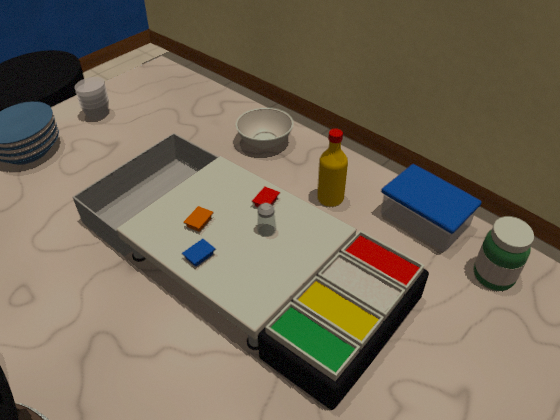

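The pan is at the left (+y) end. In the top view the tubs are at about (263,215) red, (235,276) orange and (266,303) blue. The shaker is at (289,240), the mustard at (280,145), and the board corners near (180,195), (348,190), (354,327) and (181,333). All are also visible in the side view.

```bash
cat > h.py <<'E'
import cv2,numpy as np
from cell import env
def ray(n,uv):
    c=env.get_calibration(n);E=np.array(c["extrinsics"])
    p=cv2.undistortPoints(np.float64(uv).reshape(-1,1,2),np.array(c["K"]),np.array(c["D"])).reshape(-1,2)
    d=np.c_[p[:,0],-p[:,1],-np.ones(len(p))]@E[:3,:3]
    return -E[:3,:3].T@E[:3,3],d
def plane(n,uv,z):
    o,d=ray(n,uv); return o+d*((z-o[2])/d[:,2])[:,None]
def tri(a,b):
    o1,d1=ray("top",a);o2,d2=ray("side",b);r=[]
    for u,v in zip(d1,d2):
        s=np.linalg.lstsq(np.c_[u,-v],o2-o1,rcond=None)[0]
        r.append((o1+u*s[0]+o2+v*s[1])/2)
    return np.array(r)
ROI={"top":(100,185,355,340),"side":(75,130,360,360)}
def tubs(n,im,roi=True):
    h=cv2.cvtColor(im,cv2.COLOR_BGR2HSV);out={}
    for k,(lo,hi) in dict(red=(174,186),orange=(6,17),blue=(100,125)).items():
        H=h[...,0].astype(int);H=np.where((k=="red")&(H<90),H+180,H)
        m=((H>=lo)&(H<=hi)&(h[...,1]>150)&(h[...,2]>60)).astype(np.uint8)
        x0,y0,x1,y1=ROI[n];q=np.zeros_like(m);q[y0:y1,x0:x1]=m[y0:y1,x0:x1]
        cs=cv2.findContours(q,0,2)[0]
        if cs: out[k]=max(cs,key=cv2.contourArea)
    return out
E
python3 - <<'E'
from h import *
np.set_printoptions(precision=1,suppress=True)
T=cv2.imread("pics/top0.png");S=cv2.imread("pics/side0.png")
t,s=tubs("top",T),tubs("side",S)
for k in t:
    ra,rb=cv2.minAreaRect(t[k]),cv2.minAreaRect(s[k])
    print(k,cv2.contourArea(t[k]),ra,rb[0],"tri",tri([ra[0]],[rb[0]])[0])
    P=plane("top",t[k].reshape(-1,2),90)[:,:2].astype(np.float32)
    r=cv2.minAreaRect(P); print("  world",r, "x",P[:,0].min(),P[:,0].max(),"y",P[:,1].min(),P[:,1].max())
# board: white region
h=cv2.cvtColor(T,cv2.COLOR_BGR2HSV)
m=((h[...,1]<45)&(h[...,2]>150)).astype(np.uint8);print(h[230,200],h[360,200],h[250,150])
m[:, :170]=0;m[:,352:]=m[:,352:]
m=cv2.morphologyEx(m,2,np.ones((3,3)))
c=max(cv2.findContours(m,0,2)[0],key=cv2.contourArea);hull=cv2.convexHull(c)
print(cv2.contourArea(c),cv2.approxPolyDP(hull,6,True).reshape(-1,2).tolist())
P=plane("top",hull.reshape(-1,2),75)[:,:2].astype(np.float32);print(cv2.minAreaRect(P),cv2.boxPoints(cv2.minAreaRect(P)))
print("shaker cap",tri([[289,238]],[[266,209]]),"mustard cap",tri([[281,124]],[[336,134]]),"must. base-ish",plane("top",[[280,150]],80))
print("corners tri",tri([[180,195],[348,190],[181,333],[354,327]],[[219,158],[355,234],[121,232],[263,323]]))
E
```

```text
red 357.0 ((262.8269348144531, 214.63462829589844), (23.141700744628906, 17.062103271484375), 78.69007110595703) (265.7500305175781, 197.25) tri [618.8  51.4  85.9]
  world ((618.4468383789062, 51.055091857910156), (43.471073150634766, 31.580520629882812), 12.970138549804688) x 594.97754 642.4145 y 31.890795 69.82416
orange 375.0 ((234.73533630371094, 275.4411926269531), (24.01102638244629, 17.220027923583984), 75.96376037597656) (198.53982543945312, 218.09735107421875) tri [505.2  99.4  84.9]
  world ((505.2866516113281, 98.74422454833984), (43.56647491455078, 31.2131290435791), 16.026750564575195) x 482.39276 529.8539 y 79.53102 118.76468
blue 359.5 ((266.5, 303.5), (23.0, 17.0), 90.0) (198.53378295898438, 251.0472869873047) tri [455.8  40.3  87.4]
  world ((456.494140625, 39.866764068603516), (40.94615936279297, 30.496936798095703), 1.3766560554504395) x 435.66287 477.28433 y 24.899794 55.08813
[ 32  27 123] [ 18  73 116] [ 22  36 106]Traceback (most recent call last):
  File "<stdin>", line 15, in <module>
ValueError: max() iterable argument is empty
```

Run:
```python
from h import *
np.set_printoptions(precision=1,suppress=True)
c=[[180,195],[348,190],[354,327],[181,333]]
print(plane("top",c,75))
print("corners tri",tri(c,[[219,158],[355,234],[263,323],[121,232]]))
print("pan rim",plane("top",[[108,200],[178,197],[108,333],[180,333]],68))
print("caddy",plane("top",[[348,189],[417,187],[356,325],[428,318]],86))
print("shaker cap",tri([[289,238]],[[266,209]]),plane("top",[[289,238]],130),"mustard cap",tri([[281,124]],[[336,134]]))
from h import env
print(env.state()["tcp_rot"])
T=cv2.imread("pics/top0.png")
cv2.imwrite("pics/crop.png",cv2.resize(T[175:345,100:440],None,fx=2.3,fy=2.3,interpolation=2))
```

```text
[[ 655.1  210.    75. ]
 [ 672.7 -109.    75. ]
 [ 417.1 -120.2   75. ]
 [ 398.9  194.1   75. ]]
corners tri [[ 654.4  212.9   68.1]
 [ 672.7 -108.4   66. ]
 [ 423.4 -122.8   87. ]
 [ 400.5  195.1   62. ]]
pan rim [[643.6 351.3  68. ]
 [652.6 215.   68. ]
 [393.  331.8  68. ]
 [398.4 197.2  68. ]]
caddy [[ 672.  -107.5   86. ]
 [ 679.6 -239.8   86. ]
 [ 421.2 -122.1   86. ]
 [ 435.  -254.7   86. ]]
shaker cap [[571.2   3.  122.3]] [[570.6   2.9 130. ]] mustard cap [[771.   21.8 155.8]]
[-3.1 -0.   2.9]
```

View pics/crop.png

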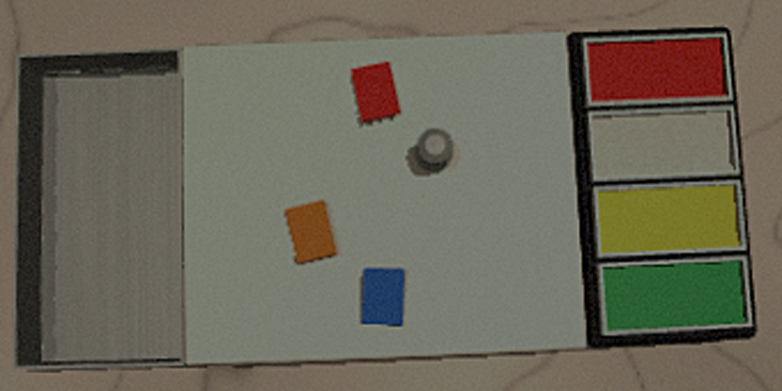

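The crop confirms it: three tubs in lanes of their own, the shaker behind red's neighbouring lane, and a clear run to the pan. I'll push each tub with the fingers about 19 mm apart, lined up across the board, in the order orange, blue, red.

```bash
cat >> h.py <<'E'
C=np.array([536,43.8]);A=0.0571
U=np.array([np.cos(A),np.sin(A)]);V=np.array([-U[1],U[0]])
from scipy.spatial.transform import Rotation as R
def go(u,v,z):
    s=env.state();M=R.from_euler("xyz",s["tcp_rot"])
    p=np.r_[C+u*U+v*V,z];d=M.inv().apply(p-np.array(s["eef_pos"]))
    q=np.array(s["eef_pos"])[:2]-C
    yaw=s["tcp_rot"][2];turn=np.degrees((yaw-(A+np.pi/2)+np.pi)%(2*np.pi)-np.pi)
    print("t %.2f uv %.1f %.1f z %.1f shift"%(s["t"],q@U,q@V,s["eef_pos"][2]),d.round(1),"turn %.1f"%turn,"op %.2f"%s["opening"],np.round(s["ft_force"],1))
E
python3 - <<'E'
from h import *
for k,p in dict(red=(618.6,51.2),orange=(505.2,99),blue=(456.2,40.1),shaker=(571,3)).items():
    q=np.array(p)-C;print(k,(q@U).round(1),(q@V).round(1))
go(-28,18,170)
E
```

```text
red 82.9 2.7
orange -27.6 56.9
blue -79.9 0.9
shaker 32.6 -42.7
t 0.10 uv -337.0 578.6 z 214.1 shift [-472.7 -431.6   44.5] turn 71.3 op 1.00 [ 0.1  0.6 -0.2]
```

Request:
step_arm --plan '[[[-473,-432,0,71.3,-0.6],[-473,-432,0,71.3,-0.6],[-473,-432,0,71.3,-0.6],[-473,-432,0,71.3,-0.6],[-473,-432,0,71.3,-0.6],[-473,-432,0,71.3,-0.6],[-473,-432,0,71.3,-0.6],[-473,-432,0,71.3,-0.6]]]'

```text
t: 0.77
eef_pos: [344.4, 318.3, 214.6]
tcp_rot: [-3.142, 0.0, 1.866]
ft_force: [0.8, 0.4, 1.4]
opening: 0.493
grip_force: 0.0
```

```bash
python3 -c "
from h import *
go(-28,18,170)"
```

```text
t 0.77 uv -175.7 285.0 z 214.6 shift [-294.3   80.5   44.6] turn 13.6 op 0.49 [0.8 0.4 1.4]
```

Request:
step_arm --plan '[[[-294,80,10,13.6,-0.6],[-294,80,10,13.6,-0.6],[-294,80,20,13.6,-0.6],[-294,80,30,13.6,-0.6],[-294,80,40,13.6,-0.6],[-294,80,45,13.6,-0.6],[-294,80,45,13.6,-0.6],[-294,80,45,13.6,-0.6]]]'

```text
t: 1.43
eef_pos: [509.1, 59.5, 168.3]
tcp_rot: [-3.141, 0.0, 1.632]
ft_force: [0.0, 0.1, 0.0]
opening: 0.202
grip_force: 0.0
```

```bash
python3 -c "
from h import *
go(-28,18,80)"
```

```text
t 1.43 uv -26.0 17.2 z 168.3 shift [ 0.9 -1.9 88.3] turn 0.2 op 0.20 [0.  0.1 0. ]
```

Request:
step_arm --plan '[[[0,-2,30,0,-0.6],[0,-2,60,0,-0.6],[0,-2,80,0,-0.6],[0,-2,88,0,-0.6],[0,-2,88,0,-0.6],[0,-2,88,0,-0.6]]]'

```text
t: 1.93
eef_pos: [505.7, 63.1, 82.0]
tcp_rot: [-3.142, -0.0, 1.635]
ft_force: [0.1, -0.4, 0.5]
opening: 0.202
grip_force: 0.0
```

```bash
python3 -c "
from h import *
go(-28,180,80)
im=env.read_camera('side');cv2.imwrite('pics/side1.png',im)"
```

```text
t 1.93 uv -29.1 21.0 z 82.0 shift [159.    2.2   2. ] turn 0.4 op 0.20 [ 0.1 -0.4  0.5]
```

View pics/side1.png

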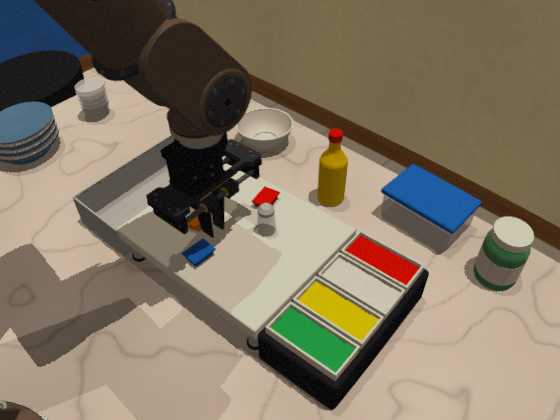

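The fingertips stand just behind the orange tub, at about (210,228), and nothing else has moved. Pushing now.

Request:
step_arm --plan '[[[8,1,1,0.4,-0.6],[18,1,1,0.4,-0.6],[29,2,1,0.4,-0.6],[41,2,1,0.4,-0.6],[53,2,1,0.4,-0.6],[65,2,1,0.4,-0.6],[77,2,1,0.4,-0.6],[89,2,1,0.4,-0.6]]]'

```text
t: 2.65
eef_pos: [501.6, 153.4, 80.6]
tcp_rot: [-3.142, -0.0, 1.628]
ft_force: [-0.3, 0.1, 0.1]
opening: 0.201
grip_force: 0.1
```

Request:
step_arm --plan '[[[12,0,0,0,-0.6],[24,0,0,0,-0.6],[36,0,0,0,-0.6],[48,0,0,0,-0.6],[60,0,0,0,-0.6],[70,0,0,0,-0.6],[70,0,0,0,-0.6],[70,0,0,0,-0.6]]]'

```text
t: 3.32
eef_pos: [497.7, 222.3, 80.6]
tcp_rot: [-3.142, -0.0, 1.628]
ft_force: [0.7, -1.0, 0.2]
opening: 0.201
grip_force: 0.0
```

```bash
python3 -c "
from h import *
go(-80,-40,150)
im=env.read_camera('top');cv2.imwrite('pics/top2.png',im)
im=env.read_camera('side');cv2.imwrite('pics/side2.png',im);cv2.imwrite('pics/c2.png',im[100:400,50:450])"
```

```text
t 3.32 uv -28.1 180.4 z 80.6 shift [-220.3  -52.1  -69.4] turn 0.0 op 0.20 [ 0.7 -1.   0.2]
```

View pics/c2.png

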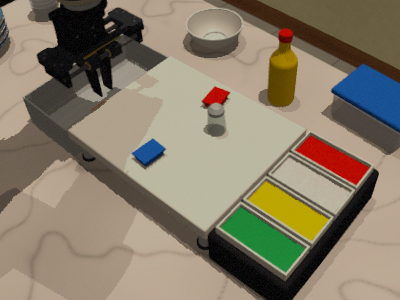

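Orange has left the board. Blue, at (150,152) in the crop, red and the shaker have not moved. Lifting, then on to blue.

Request:
step_arm --plan '[[[0,0,-30,0,-0.6],[-20,-10,-65,0,-0.6],[-60,-25,-70,0,-0.6],[-100,-40,-70,0,-0.6],[-140,-52,-70,0,-0.6],[-180,-52,-70,0,-0.6],[-217,-52,-70,0,-0.6],[-217,-52,-60,0,-0.6]]]'

```text
t: 4.08
eef_pos: [459.1, -3.4, 142.0]
tcp_rot: [3.138, 0.001, 1.622]
ft_force: [0.3, 1.0, -0.6]
opening: 0.199
grip_force: 0.0
```

```bash
python3 -c "
from h import *
go(-80,-37,80)
im=env.read_camera('top');cv2.imwrite('pics/top3.png',im)
im2=env.read_camera('side');cv2.imwrite('pics/j3.png',np.hstack([im[180:345,90:290],im2[130:295,70:270]]).repeat(2,0).repeat(2,1)[:,:800])"
```

```text
t 4.08 uv -79.4 -42.8 z 142.0 shift [ 5.8 -0.8 61.9] turn -0.3 op 0.20 [ 0.3  1.  -0.6]
```

View pics/j3.png

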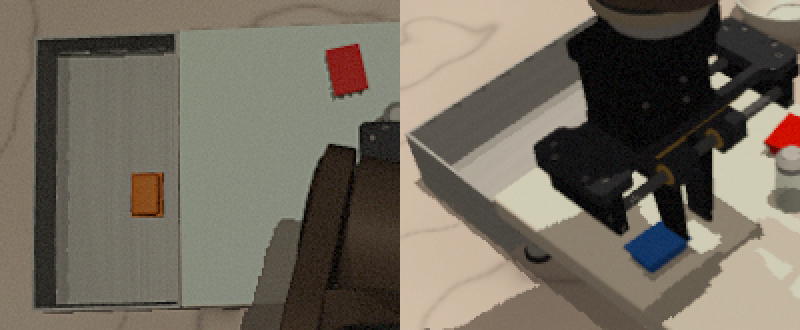

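Orange lies flat in the pan at (147,195). The gripper is over the spot behind blue.

Request:
step_arm --plan '[[[0,0,0,0,-0.6],[0,0,20,0,-0.6],[0,0,45,0,-0.6],[0,0,60,0,-0.6],[0,0,60,0,-0.6]]]'

```text
t: 4.6
eef_pos: [457.1, 3.4, 78.8]
tcp_rot: [-3.138, -0.001, 1.629]
ft_force: [1.1, 0.7, -0.8]
opening: 0.203
grip_force: 0.0
```

Request:
step_arm --plan '[[[10,0,0,0,-0.6],[20,0,0,0,-0.6],[32,0,0,0,-0.6],[44,0,0,0,-0.6],[56,0,0,0,-0.6],[68,0,0,0,-0.6],[80,0,0,0,-0.6],[92,0,0,0,-0.6]]]'

```text
t: 5.27
eef_pos: [453.1, 95.9, 82.0]
tcp_rot: [3.14, -0.0, 1.628]
ft_force: [-0.1, -0.0, 0.1]
opening: 0.199
grip_force: 0.1
```

```bash
python3 -c "
from h import *
go(-80,180,80)
im2=env.read_camera('side');cv2.imwrite('pics/s4.png',im2[100:400,50:450])
t=tubs('side',im2)
for k in t: print(k,plane('side',[cv2.minAreaRect(t[k])[0]],88).round())"
```

```text
t 5.27 uv -79.8 56.8 z 82.0 shift [ 1.232e+02 -1.000e-01  2.000e+00] turn 0.0 op 0.20 [-0.1 -0.   0.1]
red [[617.  50.  88.]]
orange [[864.  53.  88.]]
blue [[433. 122.  88.]]
```

View pics/s4.png

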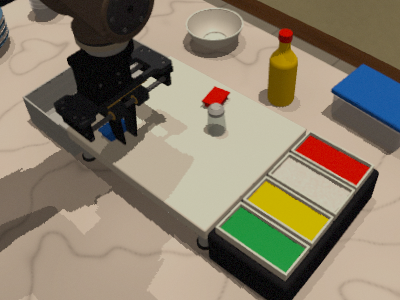

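Blue, at (112,130), sits ahead of the fingers and only its near part shows. Carrying on.

Request:
step_arm --plan '[[[12,0,1,0,-0.6],[24,0,1,0,-0.6],[36,0,1,0,-0.6],[48,0,1,0,-0.6],[60,0,1,0,-0.6],[72,0,1,0,-0.6],[84,0,1,0,-0.6],[96,0,1,0,-0.6]]]'

```text
t: 5.98
eef_pos: [447.5, 191.3, 80.5]
tcp_rot: [3.14, -0.0, 1.628]
ft_force: [-0.1, 0.1, -0.7]
opening: 0.204
grip_force: 0.0
```

Request:
step_arm --plan '[[[12,0,0,0,-0.6],[24,0,0,0,-0.6],[28,0,0,0,-0.6],[28,0,0,0,-0.6],[28,0,-30,0,-0.6],[28,0,-65,0,-0.6],[28,30,-75,0,-0.6],[28,65,-75,0,-0.6]]]'

```text
t: 6.65
eef_pos: [511.6, 221.6, 158.3]
tcp_rot: [3.137, -0.001, 1.628]
ft_force: [-0.2, 0.3, 0.5]
opening: 0.199
grip_force: 0.0
```

```bash
python3 -c "
from h import *
go(83,-38,150)"
```

```text
t 6.65 uv -14.2 178.9 z 158.3 shift [-217.    97.1    8.5] turn 0.0 op 0.20 [-0.2  0.3  0.5]
```

Request:
step_arm --plan '[[[0,40,0,0,-0.6],[0,80,0,0,-0.6],[-35,98,0,0,-0.6],[-75,98,0,0,-0.6],[-115,98,0,0,-0.6],[-155,98,0,0,-0.6],[-190,98,0,0,-0.6],[-215,98,0,0,-0.6]]]'

```text
t: 7.32
eef_pos: [620.6, 8.9, 154.4]
tcp_rot: [-3.141, 0.0, 1.625]
ft_force: [-0.5, -0.1, -0.1]
opening: 0.197
grip_force: 0.0
```

Request:
step_arm --plan '[[[0,0,0,0,-0.6],[0,0,0,0,-0.6]]]'

```text
t: 7.48
eef_pos: [620.7, 10.8, 154.4]
tcp_rot: [-3.141, -0.0, 1.625]
ft_force: [-0.4, 0.5, -0.7]
opening: 0.198
grip_force: 0.0
```

```bash
python3 -c "
from h import *
go(84,-36.5,80)
im=env.read_camera('top')
im2=env.read_camera('side');cv2.imwrite('pics/j5.png',np.hstack([im[180:345,90:290],im2[130:295,70:270]]).repeat(2,0).repeat(2,1)[:,:800])"
```

```text
t 7.48 uv 82.7 -37.7 z 154.4 shift [ 1.2  1.3 74.4] turn -0.2 op 0.20 [-0.4  0.5 -0.7]
```

View pics/j5.png

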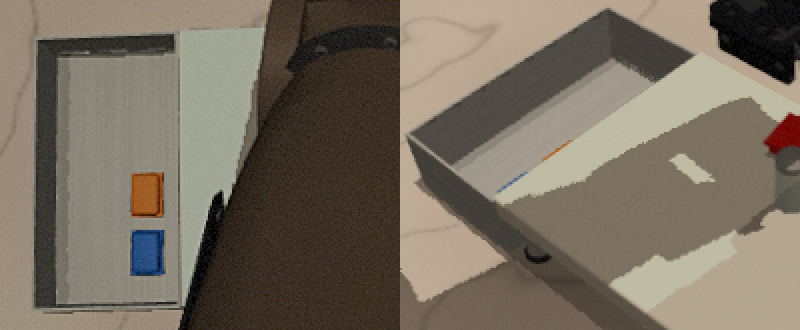

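Orange, at (147,195), and blue, at (147,253), both lie in the pan, and red is still in place. Descending behind red.

Request:
step_arm --plan '[[[0,1,25,0,-0.6],[0,1,50,0,-0.6],[0,1,68,0,-0.6],[0,1,74,0,-0.6],[0,1,74,0,-0.6]]]'

```text
t: 8.0
eef_pos: [621.1, 13.7, 79.3]
tcp_rot: [-3.139, -0.001, 1.629]
ft_force: [0.6, 0.7, 0.2]
opening: 0.198
grip_force: 0.0
```

Request:
step_arm --plan '[[[10,0,0,0,-0.6],[20,0,0,0,-0.6],[32,0,0,0,-0.6],[44,0,0,0,-0.6],[56,0,0,0,-0.6],[68,0,0,0,-0.6],[80,0,0,0,-0.6],[92,0,0,0,-0.6]]]'

```text
t: 8.67
eef_pos: [616.5, 105.8, 80.7]
tcp_rot: [3.141, -0.0, 1.628]
ft_force: [0.3, -1.2, 0.0]
opening: 0.201
grip_force: 0.2
```

```bash
python3 -c "
from h import *
go(83,180,80)
im2=env.read_camera('side');cv2.imwrite('pics/s6.png',im2[100:400,50:450])"
```

```text
t 8.67 uv 84.0 57.3 z 80.7 shift [122.7  -1.    0.7] turn -0.0 op 0.20 [ 0.3 -1.2  0. ]
```

View pics/s6.png

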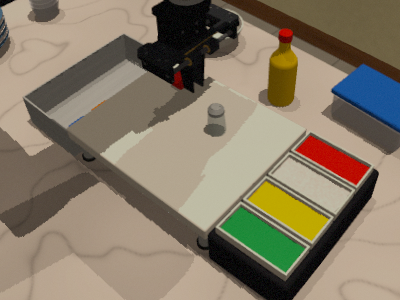

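Red, at (178,77), is ahead of the fingers. The shaker and the mustard still stand where they were.

Request:
step_arm --plan '[[[12,0,0,0,-0.6],[24,0,0,0,-0.6],[36,0,0,0,-0.6],[48,0,0,0,-0.6],[60,0,0,0,-0.6],[72,0,0,0,-0.6],[84,0,0,0,-0.6],[96,0,0,0,-0.6]]]'

```text
t: 9.38
eef_pos: [611.1, 201.5, 80.6]
tcp_rot: [-3.142, -0.0, 1.628]
ft_force: [-0.1, -0.4, 1.1]
opening: 0.198
grip_force: 0.0
```

Request:
step_arm --plan '[[[12,0,0,0,-0.6],[24,0,0,0,-0.6],[28,0,0,0,-0.6],[28,0,0,0,-0.6],[28,0,-30,0,-0.6],[28,0,-65,0,-0.6],[60,0,-100,0,-0.6],[95,0,-130,0,-0.6]]]'

```text
t: 10.05
eef_pos: [606.9, 286.2, 206.3]
tcp_rot: [3.141, -0.0, 1.624]
ft_force: [-0.3, 0.5, 0.0]
opening: 0.197
grip_force: 0.0
```

Request:
step_arm --plan '[[[40,0,0,0,-0.6],[80,0,0,0,-0.6],[120,0,0,0,-0.6],[160,0,0,0,-0.6],[160,0,0,0,-0.6],[160,0,0,0,-0.6]]]'

```text
t: 10.55
eef_pos: [596.6, 448.5, 203.1]
tcp_rot: [-3.141, 0.0, 1.63]
ft_force: [-0.3, 0.0, 0.4]
opening: 0.2
grip_force: 0.0
```

```bash
python3 -c "
from h import *
go(83,180,80)
im=env.read_camera('top');cv2.imwrite('pics/top7.png',im)
im2=env.read_camera('side');cv2.imwrite('pics/j7.png',np.hstack([im[90:370,90:470],im2[90:370,70:470]]))"
```

```text
t 10.55 uv 83.5 400.5 z 203.1 shift [-220.5   -0.9  123.2] turn 0.1 op 0.20 [-0.3  0.   0.4]
```

View pics/j7.png

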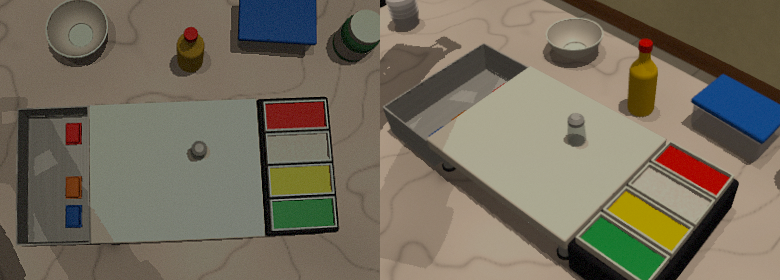

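The red (73,133), orange (73,187) and blue (73,216) tubs all lie inside the pan. The shaker and mustard are unmoved and the arm is clear.

```bash
python3 -c "
from cell import env
print(env.job_done())"
```

```text
the job is handed in; nothing more can be done
None
```

I swept all three jam tubs off the board into the scrap pan, left the salt shaker and mustard bottle standing where they were, and handed the job in at about 10.7 s of the 61 s allowed.

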